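# Seat the box former on the three-point gluing jig

### The arm

A 6-joint arm with a two-finger parallel gripper is mounted at the origin on the work surface. World frame = base frame: x ahead of the robot, y to its left, z up, the work surface at z = 0. Lengths are in m, angles in degrees, forces in N, time in s.
With the tool pointing down it reaches from about 0.425 to 0.95 m from the base axis. Payload 14.7 kg.
Tool frame: the origin (TCP) lies at the very end of the fingers, on their centre line; the grasp point (between the pads) lies ctrl.grip_depth behind it (ctrl.grip_depth is the distance from the TCP to the grasp point, in m); x points along the fingers, z is the direction in which the jaws open and shut, and the axes are right-handed (so a half turn about x gives the same grasp; the last joint's range is limited). The gripper opens to 85 mm and grips with 20 to 120 N. Pads are 22 mm wide; open, the fingers measure 114 mm over their backs; the gripper's body (76 mm by 85 mm) begins 54 mm behind the grasp point. The pads swing forward as they close: fully open they stand 13 mm farther back than shut.
Start: joints at [67.116, 27.513, 91.461, -0, 61.026, -2.67], TCP at [0.225, 0.61, 0.231] pointing down, gripper open.
Joint ranges: [-157.49, 157.49], [-46.99, 117.5], [13.45, 153.17], [-89.5, 269.5], [5.16, 153.95], [-167.48, 167.48]. Speed limits (degrees/s): [108.29, 108.29, 136.94, 172.46, 172.46, 172.46].

### API

Orientations are given as a 3x3 rotation matrix whose columns are the frame's x, y, z axes.
In Python, from plant import monitor, vision, ctrl gives the robot as it stands.
- The arm moves only by the tool send_rows, never from a script. Its arguments are lists of equal length, an entry for each row: "delta_rot": the turn, a rotation vector about the tool's x, y, z in rad, a list of three; "linear": the shift along the tool's x, y, z in m, a list of three; "jaw": the finger opening in m, from 0 to 0.0854. A call has 1 to 20 rows; each row is the pose to reach, as a shift and turn from the pose commanded when the call began, along the tool's axes at that moment; what a row does not reach only later rows make up. A row lasts 1/12 s, in which the tool goes at most 41.7 mm and 7.16 degrees, less where a joint would pass 70% of its speed; a pose out of reach is approached as far as the arm can. A call with a gripper value outside its range is refused whole. The fingers move at their own pace and stop on an object; "force" is the grip in N (left out, the last holds). Time passes only in rows, so rows that repeat a pose let the fingers close. It gives the time, the measured TCP pose, the force and the opening at its end, in the units of the state.
- monitor.read_state(): the state, without advancing time (a new reading comes with each control period).
- vision.get_image(name): name is "side" or "top" or "wrist"; returns a dict with "color" (480x640x3 uint8, blue, green, red), "vfov" (degrees; the focal length in pixels is half the picture's height over the tangent of half this angle, whatever the lens; pixels are square), "cx", "cy" (the principal point, pixels), "world_to_cam" (4x4, takes a point from world to camera coordinates). Camera axes: x right, y up, looking along -z (the intrinsics and any distortion apply to the point x, -y, -z); pixel columns grow to the right and rows downward; lengths in m; the calibration is good to about 2 mm. A picture is of the moment at which its call begins. There is no depth.
- ctrl.close_job(): hands the job in, once; it reports no verdict.
The state is a dict: "time_s": time; "qpos": joint angles; "dq": joint speeds; "tau": joint torques, N m; "tool_pos": TCP position; "orientation": TCP orientation; "wrist_force": force on the tool from outside, world axes, zero at the start; "ft_torque": the same for the moment, N m; "gripper_width": finger opening in m.
Only numpy, scipy, OpenCV 4.12 (cv2) and the standard library are available. Lean on these libraries where they do the work, as an engineer would, in place of code of your own. Each camera call takes 0.05 s, during which the arm holds its last target. There are 200 camera calls.

### The job

Pick up the former with the rectangular wooden block and set it on the gluing jig base, turned so that its three ball feet settle fully home: the two feet at its wide end in the conical cup and the V groove, the foot at its narrow end on the flat pad. Lower it in gently rather than dropping it, let go, and leave the former with the round drum where it stands.

Things in the scene. Friction and masses are not known exactly. Their poses are not given: they have to be found in the camera images.
- block (a point): Centre of the rectangular wooden block (x 60, y 40, z 50 mm; grasp across y) of the former to seat. Under it an 8 mm aluminium plate, 160 by 112 mm, tapering to 36 mm at +x, on three legs with 18 mm ball feet, undersides 58 mm below this point. x: to the narrow end; z up. Feet from here, x, y: -40, +40 mm (for the cup); -40, -40 (groove); +80, 0 (flat). Loose on the table, 0.3 to 0.65 kg.
- jig_base: Fixed dark steel board, 178 by 150 mm, with steel seats. Origin on the table, under where the block belongs (seated, block centre 74 mm above, axes agree). x: to the narrow end; z up. Cup at x -40, y +40 mm; V groove along y at -40, -40 (mouths 36 mm, rims 33 mm high; slick 52 degree walls guide a ball home from 10 mm off); flat pad, 44 mm across, 16 mm high, at +80, 0.
- drum (a point): Centre of the round wooden drum (54 mm diameter, 50 mm tall) of the other former, otherwise alike: same plate and ball feet, loose, standing on the table, this point 58 mm above the table. To be left where it is.
Mind the look-alikes: they are no part of the job. Leave any blue look-alike of the part that bears block alone.

How it is judged:
By the outcome, as a careful person would: the job done as asked, in the order asked, and still so for the second after the job is handed in, with the robot touching nothing.
It also fails if it takes over 38 s, if anything falls off the work surface, if the arm or the gripper's body presses on something with over 40 N, if the wrist force passes 120 N, or if a joint passes its speed limit or range.

## Working session

There is one attempt and no reset: what is moved stays moved. The work goes in short steps, Python scripts to look and compute and a tool call to move; the robot and the scene stay as the last step left them, time stands still between calls to the robot, and variables do not carry over. Pictures are saved under pics/ and viewed, about 8 in all and at most 12, crops included, and the job is handed in when it is done.

Besides the shell and the picture viewer there is one more tool, called after "Call:" as name(argument=value, ...) on one line, values as JSON. send_rows: Moves the arm, as the interface text tells. Its arguments: {"type":"object","properties":{"delta_rot":{"type":"array","items":{"type":"array","items":{"type":"number"}}},"linear":{"type":"array","items":{"type":"array","items":{"type":"number"}}},"jaw":{"type":"array","items":{"type":"number"}},"force":{"type":"number"}},"required":["delta_rot","linear","jaw"]}

```bash
mkdir -p pics; ls; python3 - <<'E'
from plant import monitor, vision, ctrl
import cv2,numpy as np
print(monitor.read_state(), ctrl.grip_depth)
for n in("top","side"):
    i=vision.get_image(n); cv2.imwrite(f"pics/{n}0.png",i["color"]); print(n,{k:v for k,v in i.items() if k!="color"})
E
```

```text
pics
{'time_s': 0.0, 'qpos': array([ 6.71176375e+01,  2.75489701e+01,  9.14914829e+01,  1.67991244e-03,
        6.10235230e+01, -2.67094774e+00]), 'dq': array([-0.0003356 ,  0.02142295, -0.02654225, -0.02580729, -0.06216345,
        0.0690269 ]), 'tau': array([ 6.19025290e-03, -9.50644040e+01, -4.30189955e+01,  4.16119037e-04,
        1.21371093e-02, -2.40239956e-05]), 'tool_pos': array([0.2244031 , 0.60964161, 0.23069714]), 'orientation': array([[-4.57806964e-04, -9.38419282e-01,  3.45498251e-01],
       [-1.01874771e-03,  3.45498545e-01,  9.38418732e-01],
       [-9.99999376e-01,  7.76390798e-05, -1.11418413e-03]]), 'wrist_force': array([ 0.05961564, -0.67602646,  0.01324586]), 'ft_torque': array([ 0.01605158, -0.01145914,  0.02843361]), 'gripper_width': 0.08556234330977987} 0.0187
top {'vfov': 45.067763016843884, 'cx': 314.7654846945518, 'cy': 240.07985799988177, 'world_to_cam': array([[-0.02761389, -0.99960308,  0.00558194, -0.03686744],
       [ 0.99276093, -0.02677105,  0.11708565, -0.61059226],
       [-0.11688974,  0.00877472,  0.99310613, -1.40015318],
       [ 0.        ,  0.        ,  0.        ,  1.        ]])}
side {'vfov': 43.97383027352319, 'cx': 313.2079841969203, 'cy': 239.5957083455157, 'world_to_cam': array([[ 0.91602349, -0.40098426, -0.01061059, -0.58513788],
       [ 0.29096992,  0.64602939,  0.70567877, -0.20472767],
       [-0.27611133, -0.6495057 ,  0.70845246, -1.15125306],
       [ 0.        ,  0.        ,  0.        ,  1.        ]])}
```

View pics/top0.png

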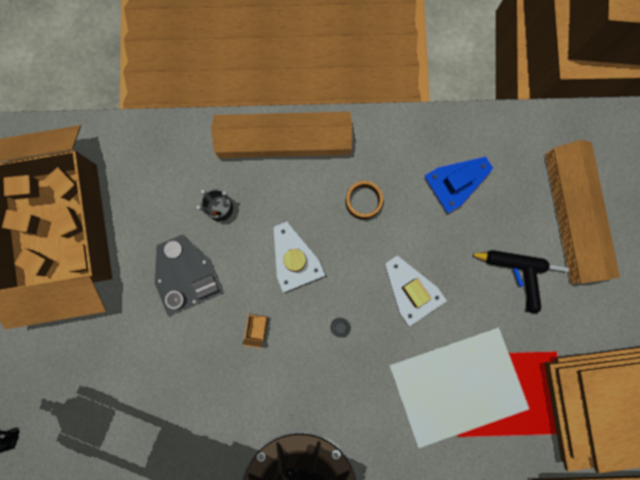

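View pics/side0.png

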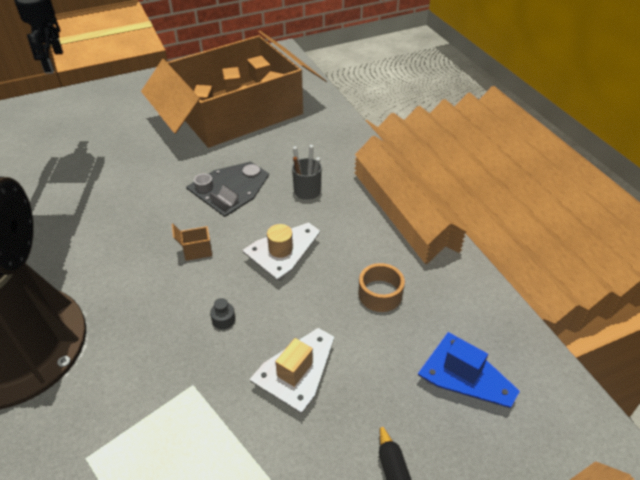

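The top view shows the block former (block ~(416,292), narrow end ~(395,260)), the drum former (295,260) and the jig (cup (174,299), groove (205,288), pad (173,249)). The blue look-alike is at (458,183). The side view agrees: block (294,362), jig (228,187). Next I'll measure from enlarged crops.

```bash
cat > h.py <<'E'
import numpy as np,cv2
from plant import monitor,vision,ctrl
def K(i): f=240/np.tan(np.radians(i["vfov"]/2)); return f,i["cx"],i["cy"]
def ray(i,u,v):
    f,cx,cy=K(i);M=i["world_to_cam"];R=M[:3,:3];o=-R.T@M[:3,3]
    return o,R.T@np.array([(u-cx)/f,-(v-cy)/f,-1.])
def onz(i,u,v,z):
    o,d=ray(i,u,v); return o+d*(z-o[2])/d[2]
def proj(i,p):
    f,cx,cy=K(i);c=i["world_to_cam"]@np.append(p,1); return np.array([cx+f*c[0]/-c[2],cy-f*c[1]/-c[2]])
def tri(i,a,j,b):
    o,d=ray(i,*a);p,e=ray(j,*b)
    s,t=np.linalg.lstsq(np.c_[d,-e],p-o,rcond=None)[0]
    A,B=o+s*d,p+t*e; return (A+B)/2,np.linalg.norm(A-B)
E
python3 - <<'E'
from h import *
crops={"top":[(370,245,90,90),(140,225,90,90)],"side":[(245,325,100,100),(180,150,100,75)]}
o=[]
for n in crops:
    im=vision.get_image(n)["color"]
    for (x,y,w,h) in crops[n]:
        c=cv2.resize(im[y:y+h,x:x+w],(w*4 if w==90 else 360,)*1+(300,) if False else (400,300) ,interpolation=cv2.INTER_CUBIC)
        o.append(c)
    hsv=cv2.cvtColor(im,cv2.COLOR_BGR2HSV)
    x,y,w,h=crops[n][0]
    for nm,m in(("wood",(hsv[...,1]>80)),("white",(hsv[...,1]<60)&(hsv[...,2]>150))):
        k=np.zeros_like(hsv[...,0]);k[y:y+h,x:x+w]=m[y:y+h,x:x+w]
        cs=cv2.findContours(k,0,2)[0]; c=max(cs,key=cv2.contourArea)
        print(n,nm,cv2.contourArea(c),cv2.minAreaRect(c),cv2.approxPolyDP(cv2.convexHull(c),3,True)[:,0].tolist())
cv2.imwrite("pics/m1.png",np.vstack([np.hstack(o[:2]),np.hstack(o[2:])]))
E
```

```text
top wood 400.0 ((416.2886657714844, 292.697998046875), (25.232343673706055, 17.367717742919922), 55.00797653198242) [[415, 279], [429, 296], [419, 306], [403, 288]]
top white 2156.5 ((409.4230651855469, 285.8846130371094), (65.73197174072266, 45.20806121826172), 56.30992889404297) [[395, 256], [436, 286], [446, 300], [410, 325], [399, 310], [385, 264]]
side wood 1059.5 ((293.9756164550781, 361.280517578125), (29.673015594482422, 42.32309341430664), 38.65980911254883) [[295, 338], [311, 348], [311, 362], [293, 385], [278, 375], [276, 360]]
side white 9797.5 ((294.5, 374.5), (99.0, 99.0), 90.0) [[344, 325], [344, 424], [245, 424], [245, 325]]
```

View pics/m1.png

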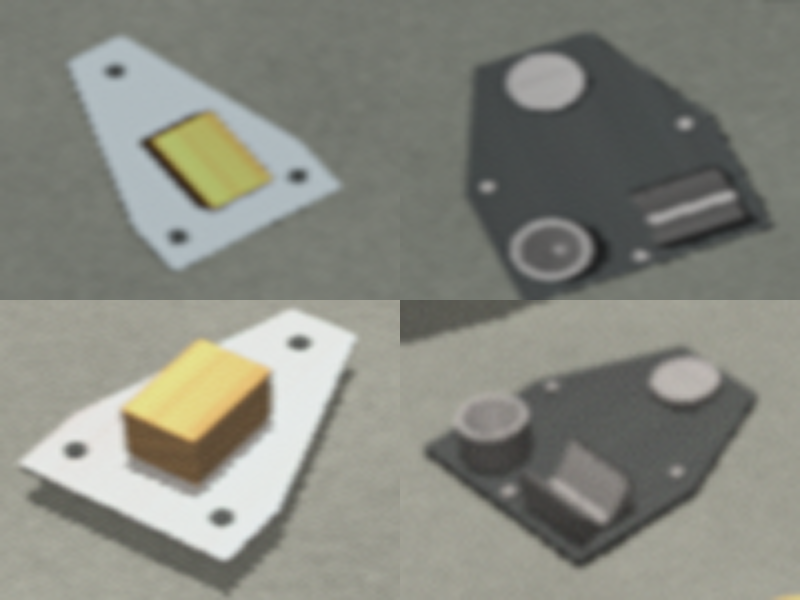

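The crops show clear features. On the plate there are three dark dots over the feet, at about (396,266), (437,298), (410,316) in top and (320,339), (264,375), (300,397) in side. On the jig the cup rim is at (174,300) top / (203,180) side, and the pad at (173,249) / (251,170). I'll refine these to sub-pixel.

```bash
cat > meas.py <<'E'
from h import *
def blob(g,p,r,dark=True,frac=.5):
    u,v=map(int,np.round(p)); w=g[v-r:v+r+1,u-r:u+r+1].astype(float)
    if dark: w=w.max()-w
    lo=np.median(np.r_[w[0],w[-1],w[:,0],w[:,-1]]); w=np.clip(w-lo-(w.max()-lo)*.25,0,None)
    Y,X=np.mgrid[-r:r+1,-r:r+1]; return (u+(X*w).sum()/w.sum(),v+(Y*w).sum()/w.sum())
def ell(g,p,r,thr):
    u,v=map(int,np.round(p)); w=cv2.resize(g[v-r:v+r+1,u-r:u+r+1],None,fx=8,fy=8,interpolation=cv2.INTER_CUBIC)
    k=(w>thr).astype(np.uint8); c=max(cv2.findContours(k,0,1)[0],key=cv2.contourArea)
    e=cv2.fitEllipse(cv2.convexHull(c)); s=[(e[0][0]+.5)/8-.5-r+u,(e[0][1]+.5)/8-.5-r+v]
    return s,np.array(e[1])/8
def fit(obj,pts):   # 2D rigid, obj axes -> world
    a,b=obj.mean(0),pts.mean(0); A=obj-a;B=pts-b
    th=np.arctan2((A[:,0]*B[:,1]-A[:,1]*B[:,0]).sum(),(A*B).sum())
    R=np.array([[np.cos(th),-np.sin(th)],[np.sin(th),np.cos(th)]])
    return b-R@a,np.degrees(th),np.linalg.norm(A@R.T-B,axis=1)*1e3
FEET=np.array([[-.04,.04],[-.04,-.04],[.08,0]])
E
python3 - <<'E'
from meas import *
I={n:vision.get_image(n) for n in("top","side")}; G={n:cv2.cvtColor(I[n]["color"],6) for n in I}
D={"top":[(410,316),(437,298),(396,266)],"side":[(264,375),(300.5,397),(320,339)]}
P={n:[blob(G[n],p,5) for p in D[n]] for n in D}; print(P)
for n in D:
    w=np.array([onz(I[n],*p,.033)[:2] for p in P[n]]); print(n,w.round(4).tolist(),fit(FEET,w))
T=[tri(I["top"],a,I["side"],b) for a,b in zip(P["top"],P["side"])]
print("tri",[(t.round(4),round(e,4)) for t,e in T],fit(FEET,np.array([t[:2] for t,e in T])))
C={"top":[(174,300),(173,249)],"side":[(203,180),(251,170)]}
E_={n:[ell(G[n],C[n][0],11,100),ell(G[n],C[n][1],12,120)] for n in C}
for n in C:
    print(n,E_[n])
    w=np.array([onz(I[n],*E_[n][0][0],.033)[:2],onz(I[n],*E_[n][1][0],.016)[:2]])
    print(w.round(4).tolist(),"dist",np.linalg.norm(w[1]-w[0]),"want",.1265,fit(FEET[[0,2]],w))
T=[tri(I["top"],E_["top"][k][0],I["side"],E_["side"][k][0]) for k in(0,1)]
print("tri",[(t.round(4),round(e,4)) for t,e in T],fit(FEET[[0,2]],np.array([t[:2] for t,e in T])))
E
```

```text
{'top': [(np.float64(409.4306326304106), np.float64(315.7980022197558)), (np.float64(436.6960814563406), np.float64(297.2375809935205)), (np.float64(395.42583415923355), np.float64(265.86587380244464))], 'side': [(np.float64(263.4244721169464), np.float64(374.6534921494315)), (np.float64(299.98634645861273), np.float64(397.10532731927344)), (np.float64(319.36068237205524), np.float64(338.88237205523967))]}
top [[0.4166, -0.2804], [0.46, -0.3497], [0.54, -0.2515]] (array([ 0.47218419, -0.29388672]), np.float64(32.02182461353483), array([0.89525682, 0.87163866, 0.02800646]))
side [[0.4191, -0.2811], [0.4614, -0.3489], [0.5418, -0.2513]] (array([ 0.47410918, -0.29375008]), np.float64(32.091980018008485), array([0.14301632, 0.03247842, 0.11712998]))
tri [(array([ 0.4178, -0.2807,  0.0329]), np.float64(0.0026)), (array([ 0.4605, -0.3496,  0.0345]), np.float64(0.0012)), (array([ 0.5408, -0.2516,  0.0338]), np.float64(0.0016))] (array([ 0.47304809, -0.29397219]), np.float64(31.98785246645678), array([0.49523817, 0.54379643, 0.14113235]))
top [([173.34603786468506, 299.34327602386475], array([18.5404892 , 19.23042107])), ([172.23720264434814, 249.00243759155273], array([16.77024841, 17.55353928]))]
[[0.4726, 0.2976], [0.5988, 0.3045]] dist 0.12637339312326787 want 0.1265 (array([0.52447835, 0.27506196]), np.float64(21.576093378238593), array([0.05885664, 0.05885664]))
side [([201.7656774520874, 174.00154066085815], array([21.75635719, 26.93510246])), ([251.32137298583984, 162.34914016723633], array([25.01785469, 26.79850388]))]
[[0.4776, 0.316], [0.6106, 0.3308]] dist 0.1338322712598601 want 0.1265 (array([0.53437961, 0.29685674]), np.float64(24.815060871531436), array([3.67058243, 3.67058243]))
tri [(array([0.473 , 0.2931, 0.0512]), np.float64(0.0015)), (array([0.5985, 0.2975, 0.0429]), np.float64(0.0053))] (array([0.52396132, 0.26956569]), np.float64(20.427899042202792), array([0.4482726, 0.4482726]))
```

The plate dots agree across both views: height 33 mm as expected, residuals under 1 mm. The cup–pad distance is 126.4 mm against 126.5 mm. The ellipse thresholds in the side view failed because they picked up the background, so I'll check the jig there by projection and plan the first moves.

```bash
cat > plan.py <<'E'
from h import *
from scipy.spatial.transform import Rotation as Ro
def goal(yawz): # tool x down, tool z at world angle yawz
    a=np.radians(yawz); x=np.array([0,0,-1.]);z=np.array([np.cos(a),np.sin(a),0]); return np.c_[x,np.cross(z,x),z]
def rel(p0,R0,p,yawz):
    print("lin",(R0.T@(np.array(p)-p0)).round(4).tolist(),"rot",Ro.from_matrix(R0.T@goal(yawz)).as_rotvec().round(4).tolist())
E
python3 - <<'E'
from plan import *
i=vision.get_image("side")
o=np.array([.5245,.275]);t=np.radians(21.6);R=np.array([[np.cos(t),-np.sin(t)],[np.sin(t),np.cos(t)]])
for q,z in(((-.04,.04),.033),((.08,0),.016),((-.04,-.04),.033)): print(proj(i,np.append(o+R@q,z)).round(1))
p0,R0=np.array([.225,.61,.231]),goal(69.79)
rel(p0,R0,[.45,.35,.24],25);rel(p0,R0,[.56,0,.24],-20)
p0,R0=np.array([.56,0,.24]),goal(-20);rel(p0,R0,[.4735,-.294,.16],-58);rel(p0,R0,[.4735,-.294,.046],-58)
E
```

```text
[201.9 178.9]
[250.4 169.4]
[222.6 193.8]
lin [-0.009, -0.301, -0.1663] rot [0.7817, 0.0, 0.0]
lin [-0.009, -0.5251, -0.4567] rot [1.5671, 0.0, 0.0]
lin [0.08, -0.3059, 0.0193] rot [0.6632, 0.0, 0.0]
lin [0.194, -0.3059, 0.0193] rot [0.6632, 0.0, 0.0]
```

Call:
send_rows(linear=[[-0.009,-0.301,-0.166],[-0.009,-0.301,-0.166],[-0.009,-0.301,-0.166],[-0.009,-0.301,-0.166],[-0.009,-0.301,-0.166],[-0.009,-0.301,-0.166],[-0.009,-0.301,-0.166],[-0.009,-0.301,-0.166],[-0.009,-0.525,-0.457],[-0.009,-0.525,-0.457],[-0.009,-0.525,-0.457],[-0.009,-0.525,-0.457],[-0.009,-0.525,-0.457],[-0.009,-0.525,-0.457],[-0.009,-0.525,-0.457],[-0.009,-0.525,-0.457],[-0.009,-0.525,-0.457],[-0.009,-0.525,-0.457],[-0.009,-0.525,-0.457],[-0.009,-0.525,-0.457]], delta_rot=[[0.78,0,0],[0.78,0,0],[0.78,0,0],[0.78,0,0],[0.78,0,0],[0.78,0,0],[0.78,0,0],[0.78,0,0],[1.567,0,0],[1.567,0,0],[1.567,0,0],[1.567,0,0],[1.567,0,0],[1.567,0,0],[1.567,0,0],[1.567,0,0],[1.567,0,0],[1.567,0,0],[1.567,0,0],[1.567,0,0]], jaw=[0.085,0.085,0.085,0.085,0.085,0.085,0.085,0.085,0.085,0.085,0.085,0.085,0.085,0.085,0.085,0.085,0.085,0.085,0.085,0.085], force=60)

```text
time_s: 2.02
tool_pos: [0.5591, -0.0003, 0.2402]
orientation: [[-0.0, 0.343, 0.939], [0.0, 0.939, -0.343], [-1.0, 0.0, -0.0]]
wrist_force: [0.4, 0.5, 0.7]
gripper_width: 0.0852
```

Call:
send_rows(linear=[[0.08,-0.306,0.019],[0.08,-0.306,0.019],[0.08,-0.306,0.019],[0.08,-0.306,0.019],[0.08,-0.306,0.019],[0.08,-0.306,0.019],[0.08,-0.306,0.019],[0.08,-0.306,0.019],[0.08,-0.306,0.019],[0.08,-0.306,0.019],[0.08,-0.306,0.019],[0.08,-0.306,0.019]], delta_rot=[[0.663,0,0],[0.663,0,0],[0.663,0,0],[0.663,0,0],[0.663,0,0],[0.663,0,0],[0.663,0,0],[0.663,0,0],[0.663,0,0],[0.663,0,0],[0.663,0,0],[0.663,0,0]], jaw=[0.085,0.085,0.085,0.085,0.085,0.085,0.085,0.085,0.085,0.085,0.085,0.085])

```text
time_s: 3.02
tool_pos: [0.4732, -0.2927, 0.1606]
orientation: [[0.0, 0.847, 0.532], [0.0, 0.532, -0.847], [-1.0, 0.0, 0.0]]
wrist_force: [-1.2, 0.9, -0.1]
gripper_width: 0.0849
```

```bash
python3 - <<'E'
from plan import *
s=monitor.read_state(); print(s["time_s"],s["tool_pos"],s["qpos"].round(1),s["orientation"].round(4))
i=vision.get_image("wrist"); cv2.imwrite("pics/w1.png",i["color"])
print(proj(i,[.4735,-.294,.083]))
rel(s["tool_pos"],s["orientation"],[.4735,-.294,.046],-58)
E
```

```text
3.0167 [ 0.47320458 -0.29271743  0.16064785] [-34.9  24.9 107.9   0.   47.1  23. ] [[ 3.000e-04  8.469e-01  5.318e-01]
 [ 1.000e-04  5.318e-01 -8.469e-01]
 [-1.000e+00  3.000e-04  1.000e-04]]
[323.28404814 252.84041597]
lin [0.1146, -0.0005, 0.0012] rot [0.0022, 0.0001, -0.0003]
```

View pics/w1.png

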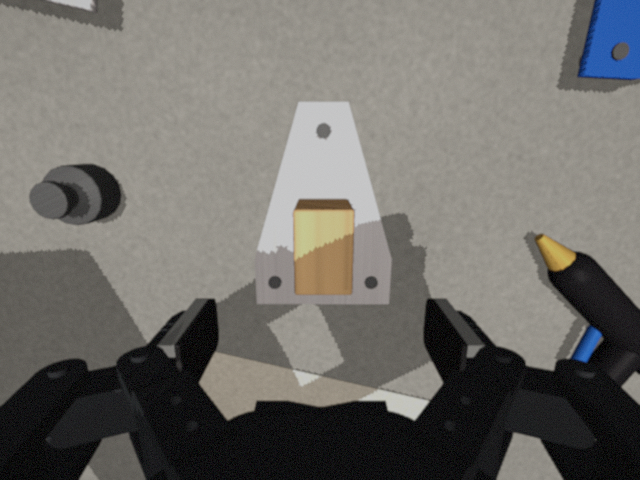

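The wrist view shows the block square to the jaws, centred at (324,251) against a predicted (323,253), with clear space on both sides. Next I descend and grip.

Call:
send_rows(linear=[[0.03,0,0.0],[0.06,0,0.0],[0.085,0,0],[0.1,0,0],[0.108,0,0],[0.114,0,0],[0.114,0,0],[0.114,0,0],[0.114,0,0],[0.114,0,0],[0.114,0,0],[0.114,0,0],[0.114,0,0],[0.114,0,0],[0.114,0,0],[0.114,0,0],[0.114,0,0],[0.114,0,0],[0.114,0,0],[0.114,0,0]], delta_rot=[[0,0,0],[0,0,0],[0,0,0],[0,0,0],[0,0,0],[0,0,0],[0,0,0],[0,0,0],[0,0,0],[0,0,0],[0,0,0],[0,0,0],[0,0,0],[0,0,0],[0,0,0],[0,0,0],[0,0,0],[0,0,0],[0,0,0],[0,0,0]], jaw=[0.085,0.085,0.085,0.085,0.085,0.085,0.085,0.085,0.06,0.05,0.045,0.04,0.035,0.03,0.03,0.03,0.03,0.03,0.03,0.03], force=60)

```text
time_s: 4.73
tool_pos: [0.4727, -0.2945, 0.0469]
orientation: [[0.001, 0.848, 0.53], [-0.0, 0.53, -0.848], [-1.0, 0.0, 0.001]]
wrist_force: [-0.6, 1.7, 8.4]
gripper_width: 0.0393
```

```bash
python3 - <<'E'
from plan import *
s=monitor.read_state(); print(s["time_s"],s["tool_pos"],s["gripper_width"],s["wrist_force"])
E
```

```text
4.7333 [ 0.47272995 -0.29447775  0.04692388] 0.03932605725276247 [-0.5616401   1.69460264  8.44104219]
```

Call:
send_rows(linear=[[-0.005,0,0],[-0.015,0,0],[-0.03,0,0],[-0.055,0,0],[-0.085,0,0],[-0.115,0,0],[-0.14,0,0],[-0.155,0,0],[-0.16,0,0],[-0.16,0,0],[-0.16,0,0]], delta_rot=[[0,0,0],[0,0,0],[0,0,0],[0,0,0],[0,0,0],[0,0,0],[0,0,0],[0,0,0],[0,0,0],[0,0,0],[0,0,0]], jaw=[0.03,0.03,0.03,0.03,0.03,0.03,0.03,0.03,0.03,0.03,0.03])

```text
time_s: 5.65
tool_pos: [0.4721, -0.2941, 0.2058]
orientation: [[-0.001, 0.848, 0.53], [0.0, 0.53, -0.848], [-1.0, -0.0, -0.001]]
wrist_force: [-0.1, -0.8, -4.8]
gripper_width: 0.0393
```

```bash
python3 - <<'E'
from plan import *
s=monitor.read_state(); print(s["time_s"],s["tool_pos"],s["gripper_width"],s["wrist_force"],s["ft_torque"],s["orientation"].round(4).tolist())
for n in("wrist","side"): cv2.imwrite(f"pics/{n}2.png",vision.get_image(n)["color"])
a=cv2.imread("pics/wrist2.png");b=cv2.imread("pics/side2.png")
cv2.imwrite("pics/m2.png",np.hstack([cv2.resize(a,(400,300)),cv2.resize(b,(400,300))]))
p,R=s["tool_pos"],s["orientation"]
rel(p,R,[.60,0,.207],-28);rel(p,R,[.5245,.275,.207],-68.4)
E
```

```text
5.65 [ 0.47209338 -0.2940513   0.20582685] 0.0393352044716732 [-0.14218928 -0.76237588 -4.76753986] [0.01393527 0.00798986 0.00899831] [[-0.0006, 0.8479, 0.5301], [0.0004, 0.5301, -0.8479], [-1.0, -0.0003, -0.0006]]
lin [-0.0011, 0.2643, -0.1815] rot [-0.5234, -0.0007, 0.0001]
lin [-0.001, 0.3461, -0.4547] rot [0.1817, -0.0006, 0.0003]
```

View pics/m2.png

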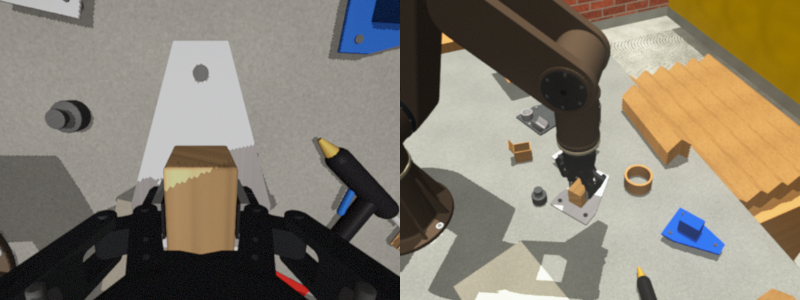

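```bash
python3 - <<'E'
from meas import *
t=np.radians(32);R=np.array([[np.cos(t),-np.sin(t)],[np.sin(t),np.cos(t)]])
I={n:vision.get_image(n) for n in("wrist","side")}
for n in I:
    g=cv2.cvtColor(I[n]["color"],6)
    for f in FEET:
        e=proj(I[n],np.append(np.array([.4728,-.2939])+R@f,.192)); print(n,f,"exp",e.round(1))
        if n=="wrist" and f[0]>0: print(blob(g,(321.6,116.8),18))
im=I["side"]["color"][250:370,240:400]; cv2.imwrite("pics/s3.png",cv2.resize(im,None,fx=5,fy=5,interpolation=2))
E
```

```text
wrist [-0.04  0.04] exp [244.9 362.7]
wrist [-0.04 -0.04] exp [401.1 362.9]
wrist [0.08 0.  ] exp [323.5 113.7]
(np.float64(320.5354016620499), np.float64(116.63218836565098))
side [-0.04  0.04] exp [255.6 320.7]
side [-0.04 -0.04] exp [296.5 344. ]
side [0.08 0.  ] exp [318.5 283.8]
```

View pics/s3.png

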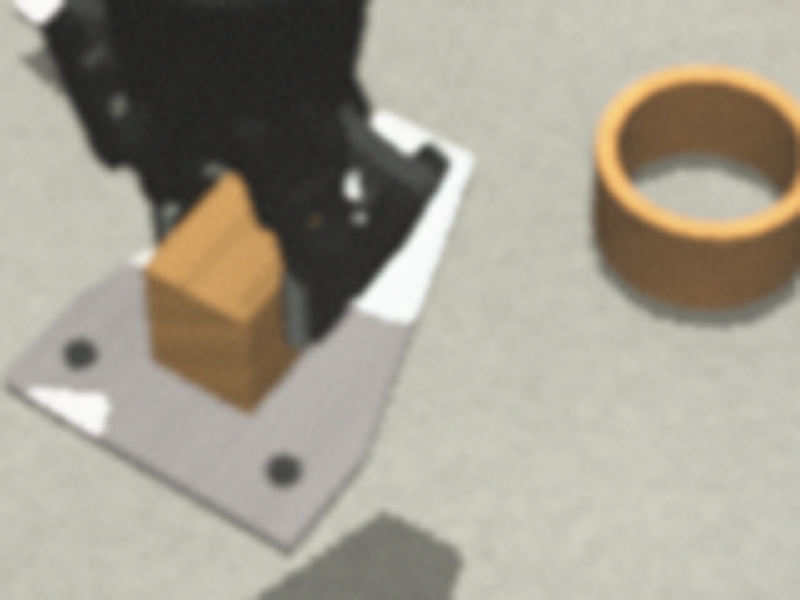

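Held level: the rear dots in the side view are at (255.6,320.2) and (296.2,343.6), within 0.5 px of a no-slip prediction. Carrying it over to the jig now.

Call:
send_rows(linear=[[-0.001,0.011,-0.007],[-0.001,0.032,-0.022],[-0.001,0.058,-0.04],[-0.001,0.087,-0.06],[-0.001,0.116,-0.08],[-0.001,0.145,-0.1],[-0.001,0.174,-0.12],[-0.001,0.203,-0.139],[-0.001,0.232,-0.159],[-0.001,0.266,-0.189],[-0.001,0.275,-0.217],[-0.001,0.284,-0.247],[-0.001,0.293,-0.28],[-0.001,0.303,-0.313],[-0.001,0.313,-0.345],[-0.001,0.323,-0.378],[-0.001,0.331,-0.406],[-0.001,0.338,-0.428],[-0.001,0.343,-0.444],[-0.001,0.346,-0.455]], delta_rot=[[0,0,0],[0.01,0,0],[0.02,0,0],[0.03,0,0],[0.04,0,0],[0.05,0,0],[0.06,0,0],[0.07,0,0],[0.08,0,0],[0.09,0,0],[0.1,0,0],[0.11,0,0],[0.12,0,0],[0.13,0,0],[0.14,0,0],[0.15,0,0],[0.16,0,0],[0.17,0,0],[0.18,0,0],[0.182,0,0]], jaw=[0.03,0.03,0.03,0.03,0.03,0.03,0.03,0.03,0.03,0.03,0.03,0.03,0.03,0.03,0.03,0.03,0.03,0.03,0.03,0.03])

```text
time_s: 7.52
tool_pos: [0.5235, 0.277, 0.2067]
orientation: [[-0.001, 0.93, 0.369], [-0.0, 0.369, -0.93], [-1.0, -0.001, -0.0]]
wrist_force: [0.5, 0.8, -6.1]
gripper_width: 0.0394
```

Call:
send_rows(linear=[[0.01,0,0],[0.03,0,0],[0.055,0,0],[0.075,0,0],[0.085,0,0],[0.09,0,0],[0.09,0,0],[0.09,0,0]], delta_rot=[[0,0,0],[0,0,0],[0,0,0],[0,0,0],[0,0,0],[0,0,0],[0,0,0],[0,0,0]], jaw=[0.03,0.03,0.03,0.03,0.03,0.03,0.03,0.03])

```text
time_s: 8.18
tool_pos: [0.5251, 0.2748, 0.1177]
orientation: [[0.0, 0.93, 0.368], [0.0, 0.368, -0.93], [-1.0, 0.0, 0.0]]
wrist_force: [1.5, 0.8, -5.7]
gripper_width: 0.0398
```

```bash
python3 - <<'E'
from plan import *
s=monitor.read_state(); print(s["time_s"],s["tool_pos"],s["gripper_width"],s["wrist_force"],s["ft_torque"],s["qpos"].round(1))
rel(s["tool_pos"],s["orientation"],[.524,.275,.0629],-68.4)
im=vision.get_image("side")["color"][120:240,160:320]; cv2.imwrite("pics/s4.png",cv2.resize(im,None,fx=5,fy=5,interpolation=2))
E
```

```text
8.1833 [0.52513965 0.27481055 0.11774071] 0.03977420115238307 [ 1.45657356  0.79807077 -5.71229244] [0.0063128  0.006807   0.00103192] [ 24.7  30.7 105.1  -0.   44.2  93.1]
lin [0.0548, -0.001, -0.0006] rot [-0.0005, 0.0, -0.0004]
```

View pics/s4.png

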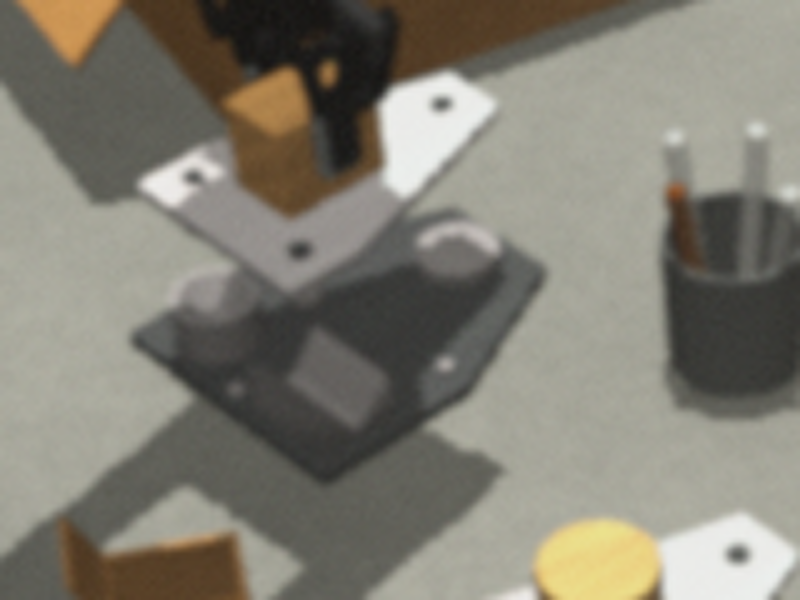

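The former hangs level over the jig with the cup, groove and pad each under its foot. I'll lower it slowly and watch the force.

Call:
send_rows(linear=[[0.006,-0.001,-0.0005],[0.014,-0.001,-0.0005],[0.022,-0.001,-0.0005],[0.028,-0.001,-0.0005],[0.032,-0.001,-0.0005],[0.035,-0.001,-0.0005],[0.038,-0.001,-0.0005],[0.041,-0.001,-0.0005],[0.044,-0.001,-0.0005],[0.046,-0.001,-0.0005],[0.048,-0.001,-0.0005],[0.05,-0.001,-0.0005],[0.05,-0.001,-0.0005],[0.05,-0.001,-0.0005]], delta_rot=[[0,0,0],[0,0,0],[0,0,0],[0,0,0],[0,0,0],[0,0,0],[0,0,0],[0,0,0],[0,0,0],[0,0,0],[0,0,0],[0,0,0],[0,0,0],[0,0,0]], jaw=[0.03,0.03,0.03,0.03,0.03,0.03,0.03,0.03,0.03,0.03,0.03,0.03,0.03,0.03])

```text
time_s: 9.4
tool_pos: [0.5235, 0.275, 0.0673]
orientation: [[-0.0, 0.93, 0.368], [-0.0, 0.368, -0.93], [-1.0, -0.0, -0.0]]
wrist_force: [0.5, -1.2, -6.3]
gripper_width: 0.0393
```

Still hanging free at 4 mm above seat. I'll go on in half-millimetre rows.

Call:
send_rows(linear=[[0.001,0,0],[0.0015,0,0],[0.002,0,0],[0.0025,0,0],[0.003,0,0],[0.0035,0,0],[0.004,0,0],[0.004,0,0],[0.004,0,0]], delta_rot=[[0,0,0],[0,0,0],[0,0,0],[0,0,0],[0,0,0],[0,0,0],[0,0,0],[0,0,0],[0,0,0]], jaw=[0.03,0.03,0.03,0.03,0.03,0.03,0.03,0.03,0.03])

```text
time_s: 10.15
tool_pos: [0.5244, 0.2748, 0.0637]
orientation: [[0.001, 0.93, 0.368], [-0.0, 0.368, -0.93], [-1.0, 0.001, 0.001]]
wrist_force: [3.9, -5.8, 0.0]
gripper_width: 0.0392
```

Contact: the seats take the weight, with a ~7 N push along tool +z. I'll yield 1 mm that way, go down 0.7 mm, then open gently.

Call:
send_rows(linear=[[0,0,0.0005],[0.0003,0,0.001],[0.0007,0,0.001],[0.0007,0,0.001],[0.0007,0,0.001]], delta_rot=[[0,0,0],[0,0,0],[0,0,0],[0,0,0],[0,0,0]], jaw=[0.03,0.03,0.03,0.03,0.03], force=30)

```text
time_s: 10.57
tool_pos: [0.5247, 0.2742, 0.063]
orientation: [[0.001, 0.93, 0.368], [0.0, 0.368, -0.93], [-1.0, 0.002, 0.0]]
wrist_force: [5.4, -3.3, 3.9]
gripper_width: 0.039
```

Call:
send_rows(linear=[[0,0,0],[0,0,0],[0,0,0],[0,0,0],[0,0,0],[0,0,0],[0,0,0],[0,0,0],[0,0,0],[0,0,0],[0,0,0],[0,0,0]], delta_rot=[[0,0,0],[0,0,0],[0,0,0],[0,0,0],[0,0,0],[0,0,0],[0,0,0],[0,0,0],[0,0,0],[0,0,0],[0,0,0],[0,0,0]], jaw=[0.04,0.043,0.046,0.05,0.055,0.06,0.07,0.08,0.08,0.08,0.08,0.08])

```text
time_s: 11.57
tool_pos: [0.5239, 0.2741, 0.0626]
orientation: [[-0.0, 0.93, 0.368], [-0.0, 0.368, -0.93], [-1.0, -0.0, 0.0]]
wrist_force: [0.2, 0.1, 0.6]
gripper_width: 0.08
```

Call:
send_rows(linear=[[-0.005,0,0],[-0.015,0,0],[-0.035,0,0],[-0.065,0,0],[-0.1,0,0],[-0.14,0,0],[-0.17,-0.04,0],[-0.17,-0.08,0],[-0.17,-0.12,0],[-0.17,-0.12,0],[-0.17,-0.12,0],[-0.17,-0.12,0]], delta_rot=[[0,0,0],[0,0,0],[0,0,0],[0,0,0],[0,0,0],[0,0,0],[0,0,0],[0,0,0],[0,0,0],[0,0,0],[0,0,0],[0,0,0]], jaw=[0.08,0.08,0.08,0.08,0.08,0.08,0.08,0.08,0.08,0.08,0.08,0.08])

```text
time_s: 12.57
tool_pos: [0.4127, 0.2301, 0.2338]
orientation: [[0.002, 0.93, 0.368], [0.001, 0.368, -0.93], [-1.0, 0.002, -0.0]]
wrist_force: [0.1, 0.2, 0.2]
gripper_width: 0.0796
```

```bash
python3 - <<'E'
from meas import *
s=monitor.read_state(); print(s["time_s"],s["tool_pos"],s["gripper_width"],s["wrist_force"])
o=np.array([.5245,.275]);t=np.radians(21.6);R=np.array([[np.cos(t),-np.sin(t)],[np.sin(t),np.cos(t)]])
I={n:vision.get_image(n) for n in("top","side")};c=[];B={}
for n in I:
    g=cv2.cvtColor(I[n]["color"],6); e=[proj(I[n],np.append(o+R@f,.049)) for f in FEET]; B[n]=[blob(g,p,4) for p in e]
    print(n,np.round(e,1).tolist(),np.round(B[n],1).tolist())
    u,v=np.mean(e,0).astype(int); c.append(cv2.resize(I[n]["color"][v-60:v+60,u-48:u+48],(400,500),interpolation=2))
    print(fit(FEET,np.array([onz(I[n],*p,.049)[:2] for p in B[n]])))
print([tri(I["top"],a,I["side"],b)[0].round(4) for a,b in zip(B["top"],B["side"])])
cv2.imwrite("pics/m5.png",np.hstack(c))
E
```

```text
12.5667 [0.41269971 0.23012859 0.23377994] 0.07959235682057517 [0.13463444 0.20497609 0.21071451]
top [[171.8, 299.3], [202.4, 286.3], [169.0, 247.6]] [[170.0, 300.2], [202.9, 286.1], [169.2, 247.6]]
(array([0.52388519, 0.27601984]), np.float64(20.840701056229857), array([3.30242746, 2.84970976, 0.46150313]))
side [[200.9, 173.8], [221.8, 188.6], [249.3, 158.9]] [[201.2, 173.4], [222.7, 188.5], [249.7, 158.7]]
(array([0.52589727, 0.27551547]), np.float64(21.800710842596136), array([0.85680232, 0.77911495, 0.11177271]))
[array([0.4723, 0.3022, 0.0464]), array([0.503 , 0.2217, 0.0501]), array([0.5992, 0.3036, 0.0502])]
```

View pics/m5.png

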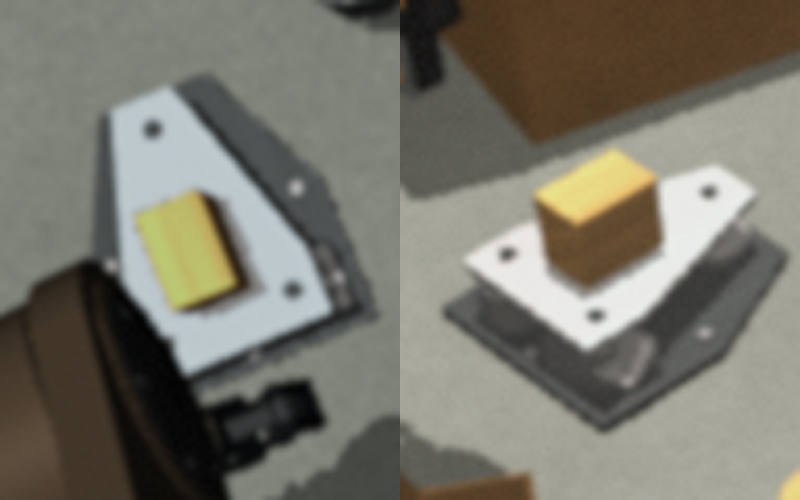

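The arm hides the cup foot in the top view. The other feet agree within about 1 mm. I'll move the arm back out of the way and check all three.

Call:
send_rows(linear=[[0,0,0.03],[0,0.01,0.07],[0,0.02,0.11],[0,0.03,0.15],[0,0.05,0.18],[0,0.05,0.2],[0,0.05,0.2],[0,0.05,0.2],[0,0.05,0.2],[0,0.05,0.2]], delta_rot=[[0,0,0],[0,0,0],[0,0,0],[0,0,0],[0,0,0],[0,0,0],[0,0,0],[0,0,0],[0,0,0],[0,0,0]], jaw=[0.08,0.08,0.08,0.08,0.08,0.08,0.08,0.08,0.08,0.08])

```text
time_s: 13.5
tool_pos: [0.5321, 0.0631, 0.2324]
orientation: [[-0.001, 0.93, 0.369], [0.0, 0.369, -0.93], [-1.0, -0.0, -0.0]]
wrist_force: [0.8, 0.2, 0.3]
gripper_width: 0.0799
```

```bash
python3 - <<'E'
from meas import *
s=monitor.read_state(); print(s["time_s"],s["tool_pos"],s["wrist_force"])
o=np.array([.5245,.275]);t=np.radians(21.6);R=np.array([[np.cos(t),-np.sin(t)],[np.sin(t),np.cos(t)]])
I={n:vision.get_image(n) for n in("top","side")};B={}
for n in I:
    g=cv2.cvtColor(I[n]["color"],6); e=[proj(I[n],np.append(o+R@f,.049)) for f in FEET]; B[n]=[blob(g,p,4) for p in e]
    print(n,np.round(e,1).tolist(),np.round(B[n],1).tolist(),fit(FEET,np.array([onz(I[n],*p,.049)[:2] for p in B[n]])))
print([tri(I["top"],a,I["side"],b)[0].round(4) for a,b in zip(B["top"],B["side"])])
a=cv2.imread("pics/top0.png")[215:300,260:335].astype(int); b=I["top"]["color"][215:300,260:335]; print("drum area diff",abs(a-b).mean())
E
```

```text
13.5 [0.53214685 0.0630554  0.2324488 ] [0.77787819 0.187823   0.34647068]
top [[171.8, 299.3], [202.4, 286.3], [169.0, 247.6]] [[172.3, 299.4], [202.6, 285.5], [169.2, 247.6]] (array([0.52502878, 0.27434882]), np.float64(22.269595153709204), array([0.61487794, 0.91456156, 0.63013293]))
side [[200.9, 173.8], [221.8, 188.6], [249.3, 158.9]] [[201.2, 173.4], [222.7, 188.4], [249.7, 158.6]] (array([0.52589742, 0.2755131 ]), np.float64(21.82968530430395), array([0.79769333, 0.72706709, 0.09631877]))
[array([0.4726, 0.2958, 0.0512]), array([0.504 , 0.2225, 0.0493]), array([0.5992, 0.3037, 0.0502])]
drum area diff 50.80549019607843
```

All three dots are within about 1 px of the seated prediction in both views. Triangulated heights are 49–51 mm against 49 mm. Handing in.

```bash
python3 -c "
from plant import ctrl; print(ctrl.close_job())"
```

```text
the job is handed in; nothing more can be done
None
```

I gripped the block former across the block and carried it over the jig. I lowered it in half-millimetre steps until the seats took its weight, with about 7 N sideways at contact. Then I opened the jaws, backed the arm clear and handed in at about 13.6 s.

**Seating check:** the three marks over the feet are within about 1 px of the seated prediction in both cameras. Their heights came out at 49–51 mm against 49 mm expected, about 1–2 mm scatter, similar to the camera calibration. The wrist force was about zero once released.

**Checks that failed or disagreed:**
- The first side-view ellipse fit on the jig failed because it picked up the background. I used the top view instead, and its position projected into the side view matched to about 1 px.
- One reading of the cup foot in the top view was blocked by the arm, so I moved the arm and measured again.
- The last image comparison of the drum former was blocked by the arm. I never contacted it: the carried feet passed about 70 mm or more above it.

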